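Follow a bushing round on the coasting inspection turntable with a handheld microscope

TASK

Inspect the stepped bushing while it rides round in the raking light: take the handheld microscope out of its stand, give the turntable a light push so that it coasts slowly (about eight seconds a turn), and, with nothing touching the table, keep the microscope upright with its nose right over the bushing, about 30 mm above its top, for eight seconds while the table is still turning. Then put the microscope back upright in its stand, let go of it, and finish once the table has come to a stop, with all four parts still in their nests and the other things on the bench left alone.

Things in the scene. Friction and masses are not known exactly. Their poses are not given: they have to be found in the camera images.
- turntable: Hand-turned inspection turntable: grey round base fixed to the bench (210 mm across, 43 mm high) with a bare aluminium platter 280 mm across, 12 mm thick, its top 55 mm above the bench. Origin: on the vertical turning axis at bench level; z up. Four nests, each of three pins 7 mm high, lie 95 mm from the axis, 90 degrees apart, one loose part in each; also a black handle.
- platter (a joint): Platter angle about the vertical axis, rad, counter-clockwise from above positive, 0 at the start; free to turn several turns either way on a ball bearing. Inertia with parts about 0.025 kg m2 (0.019 to 0.031); drag 0.0008 N m plus 0.0004 N m per rad/s: at 0.7 rad/s it loses about 0.043 rad/s each second and stops by itself 14 to 23 s later.
- handle_top (a point): Centre of the top of the black upright handle on the platter: 24 mm thick, rounded, reaching 80 mm above the platter top (135 mm above the bench), 120 mm from the axis, half-way (45 degrees) between two nests. It turns with the platter; push it sideways from a tangent to start the table.
- bushing: The part to inspect: a steel stepped bushing, flange 50 mm in diameter and 8 mm thick below, hub 32 mm in diameter above it, 28 mm high in all, bored through 16 mm. Loose in one of the four nests, 95 mm from the turntable axis. Origin: centre of its underside (on the platter top, 55 mm above the bench); z up. Its top is 83 mm above the bench.
- ring0: Plain steel ring in another nest: 50 mm outside, 30 mm inside, 14 mm high, 0.14 kg. Origin: centre of its underside; z up.
- ring1: A second, equal plain steel ring in its nest. Origin: centre of its underside; z up.
- ring2: A third, equal plain steel ring in its nest. Origin: centre of its underside; z up.
- microscope: Handheld wireless microscope: white upright barrel 34 mm in diameter from 16 mm to 82 mm above the nose, black focus ring near the top, clear nose narrowing to 27 mm at the end; 90 mm long, 0.12 kg. It stands nose down in its stand and can be gripped round the barrel from above. Origin: centre of the nose's end face (its lowest point); z runs up the barrel.
- stand: The microscope's stand: black round cup fixed to the bench, 72 mm across the foot, 62 mm across the rim, 46 mm inside, 24 mm high, floor 5 mm above the bench. Origin: centre of its underside; z up. A microscope standing in it has its nose 5 mm above the bench.
- parts_box: Bystander: open clear plastic box 110 x 85 mm, 40 mm high, loose on the bench. Origin: centre of its underside.
- solvent: Bystander: white plastic bottle 52 mm in diameter, 100 mm high, standing near the far left. Origin: centre of its underside.
- lamp: Raking lamp, fixed to the bench at the left of the turntable: white LED bar 200 mm long (along x) and 26 mm deep, on a post, 130 mm high. Origin: under the bar's centre, at bench level.
There are look-alikes about, which are no part of the job. What is shaped like the microscope but brown is not meant. What is shaped like the ring2 but orange is not meant.

How it is judged (in metres and radians):
On the way:
1. the table coasts untouched and the microscope's nose stays over the bushing (horizontal distance between microscope and bushing below 0.022 m and z of microscope in the frame of bushing between 0.036 and 0.088 m and angle between microscope's own z axis and vertical below 0.35 rad and (velocity of joint platter above 0.15 rad/s or velocity of joint platter below -0.15 rad/s) and contact force between each of the fingers, the arm, microscope and turntable below 0.2 N), for 7 s.
At the end, for the whole second after the job is handed in: Microscope released, upright (0.1 rad) on the floor of its stand; platter at rest; all parts in their nests. Before that the nose kept within 22 mm sideways of the bushing's axis, 8 to 60 mm above its top, for 7 s on end, the untouched platter turning faster than 0.15 rad/s (horizontal distance between microscope and stand below 0.014 m and height (world z) of microscope below 0.01 m and angle between microscope's own z axis and vertical below 0.1 rad and linear speed of microscope below 0.03 m/s and velocity of joint platter between -0.05 and 0.05 rad/s and not (horizontal distance between any of bushing, ring0, ring1, ring2 and turntable above 0.11 m or horizontal distance between any of bushing, ring0, ring1, ring2 and turntable below 0.08 m or height (world z) of any of bushing, ring0, ring1, ring2 above 0.07 m or angle between any of bushing, ring0, ring1, ring2's own z axis and vertical above 0.3 rad)).
It fails at once if a part is knocked out of its nest (horizontal distance between any of bushing, ring0, ring1, ring2 and turntable above 0.11 m or horizontal distance between any of bushing, ring0, ring1, ring2 and turntable below 0.08 m or height (world z) of any of bushing, ring0, ring1, ring2 above 0.07 m or angle between any of bushing, ring0, ring1, ring2's own z axis and vertical above 0.3 rad).
It fails at once if the table is whirled (over 2.5 rad/s) (velocity of joint platter above 2.5 rad/s or velocity of joint platter below -2.5 rad/s).
It fails at once if the microscope bumps hard against one of the parts (contact force between microscope and bushing above 4 N or contact force between microscope and ring0 above 4 N or contact force between microscope and ring1 above 4 N or contact force between microscope and ring2 above 4 N).
It fails at once if the microscope is dropped or laid over (linear speed of microscope above 0.8 m/s or angle between microscope's own z axis and vertical above 0.8 rad).
It fails at once if something else on the bench is moved (distance of any of parts_box, solvent from where it was at the start of the episode above 0.02 m).
It also fails if it takes over 72 s, if anything falls off the work surface, if the arm or the gripper's body presses on something with over 40 N, if the wrist force passes 120 N, or if a joint passes its speed limit or range.

ROBOT

A 6-joint arm with a two-finger parallel gripper is mounted at the origin on the work surface. World frame = base frame: x ahead of the robot, y to its left, z up, the work surface at z = 0. Lengths are in mm, angles in rad, forces in N, time in s.
With the tool pointing down it reaches from about 300 to 775 mm from the base axis. Payload 14.6 kg.
Tool frame: the origin (TCP) lies on the centre line of the jaws, within the pads' length; the fingertips stand 19 mm ahead of it and the grasp point (between the pads) is the TCP (bot.tip_reach is the distance from the TCP to the fingertips, in mm); z points along the fingers, y is the line along which they close (so a half turn about z gives the same grasp; the last joint's range is limited). The gripper opens to 85 mm and grips with 20 to 120 N. Pads are 22 mm wide; open, the fingers measure 114 mm over their backs; the gripper's body (76 mm by 85 mm) begins 54 mm behind the grasp point. The pads swing forward as they close: fully open they stand 13 mm farther back than shut.
Start: joints at [-1.198, 0.3, 1.521, -0, 1.321, -0.067], TCP at [234.159, -497.654, 250.281] pointing down, gripper open.
Joint ranges: [-3.03, 3.03], [-0.79, 2.21], [0.23, 2.52], [-1.04, 4.18], [0, 3.07], [-2.55, 2.55]. Speed limits (rad/s): [2.22, 2.22, 2.57, 3.14, 3.14, 3.14].

INTERFACE

Orientations are given as a unit quaternion [w, x, y, z].
In Python, from rig import bot gives the robot as it stands. Calls block until the motion is done:
- bot.move_to(position, orientation): joint-space move of the TCP to a pose.
- bot.servo_line(position, attitude=None, speed=150, until_force=None): straight line of the TCP; attitude=None keeps the orientation; speed is the mean speed in mm/s. With until_force (N) it stops when the force on the tool has changed by that much, and returns True; else False.
- bot.move_joints(angles): joint-space move.
- bot.move_gripper(opening, grip_force=None): finger opening in mm; grip_force is the grip in N (None keeps the last); returns when the fingers have stopped.
- bot.dwell(seconds).
- bot.ik(position, orientation): joint angles nearest the present ones, or None.
- bot.read_state(): the state.
- bot.read_camera(name): name is "side" or "top"; returns a dict with "image" (480x640x3 uint8, blue, green, red), "depth" (480x640 float32, mm along the optical axis (not along the pixel's ray), 0 where there is no reading), "fovy" (degrees; the focal length in pixels is half the picture's height over the tangent of half this angle, whatever the lens; pixels are square), "cx", "cy" (the principal point, pixels), "eye" and "attitude" of the camera in the world. Camera axes: x right, y down, z forward; pixel columns grow to the right and rows downward; lengths in mm; the calibration is good to about 2 mm. A picture is of the moment at which its call begins.
A pose or a line that the arm cannot do raises bot.MotionError and nothing moves.
- bot.finish_job(): hands the job in; it is judged then, once.
The state is a dict: "clock": time; "joint_positions": joint angles; "qvel": joint speeds; "effort": joint torques, N m; "ee_pos": TCP position; "tool_rot": TCP orientation; "ft_force": force on the tool from outside, world axes, zero at the start; "moment": the same for the moment, N m; "grip_width": finger opening in mm; "grip_force": force on a finger pad.
Only numpy, scipy, OpenCV 4.12 (cv2) and the standard library are available. Lean on these libraries where they do the work, as an engineer would, in place of code of your own. Each camera call takes 0.05 s, during which the arm holds its last target. There are 200 camera calls.

## Working session

There is one attempt and no reset: what is moved stays moved. The work goes in short steps, each a Python script; the robot and the scene stay as the last script left them, time stands still between calls to the robot, and variables do not carry over. Pictures are saved under pics/ and viewed, at most 10 in all, crops included, and the job is handed in when it is done.

```bash
mkdir -p pics; ls; python3 - <<'E'
from rig import bot
import cv2,numpy as np,pickle
for n in("top","side"):
    c=bot.read_camera(n); cv2.imwrite(f"pics/{n}0.png",c["image"]); pickle.dump(c,open(f"{n}0.pkl","wb"))
    print(n,c["fovy"],c["cx"],c["cy"],c["eye"],c["attitude"],(c["depth"]>0).mean())
print(bot.read_state())
E
```

```text
pics
top 46.91611625648404 322.61584187116244 241.78078849180739 [ 390.50458399   26.92377864 1136.82652666] [-0.05347347  0.71293424 -0.69786296  0.04304237] 0.9960026041666666
side 54.29246678677811 321.18933170107385 235.24189233547466 [421.91717661 884.62920162 823.2811731 ] [ 0.0335555  -0.04802113  0.90874538 -0.41321886] 0.995927734375
{'clock': 0.1, 'joint_positions': array([-1.19761731e+00,  3.00406606e-01,  1.52156429e+00, -3.63458756e-05,
        1.32069865e+00, -6.65939610e-02]), 'qvel': array([-5.42254726e-04, -2.20346479e-03, -1.80168595e-03, -6.52568283e-06,
       -4.83175863e-04, -5.71515285e-05]), 'effort': array([ 2.11794519e-03, -5.44371235e+01, -3.62370586e+01, -5.20268611e-05,
        2.99330313e-03, -1.70720108e-05]), 'ee_pos': array([ 234.07121728, -497.47658442,  249.76378399]), 'tool_rot': array([-5.29442560e-04,  9.75921090e-01,  2.18123214e-01, -9.96153478e-05]), 'ft_force': array([ 0.06440129, -0.37642118,  0.55324713]), 'moment': array([-0.01934489,  0.01858124,  0.01895036]), 'grip_force': 0.0, 'grip_width': 85.08007220965749}
```

View pics/top0.png

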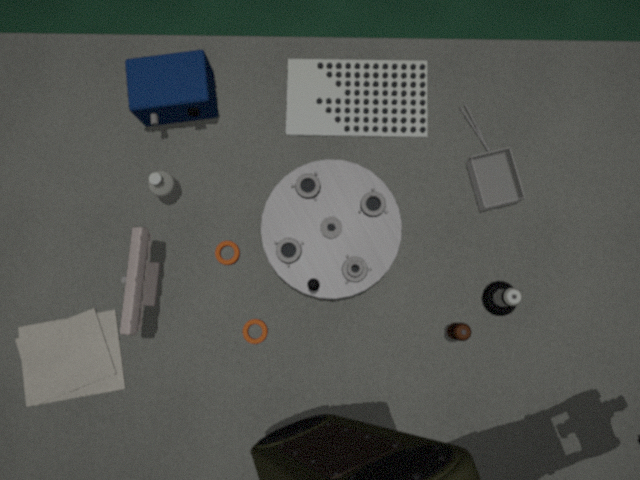

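View pics/side0.png

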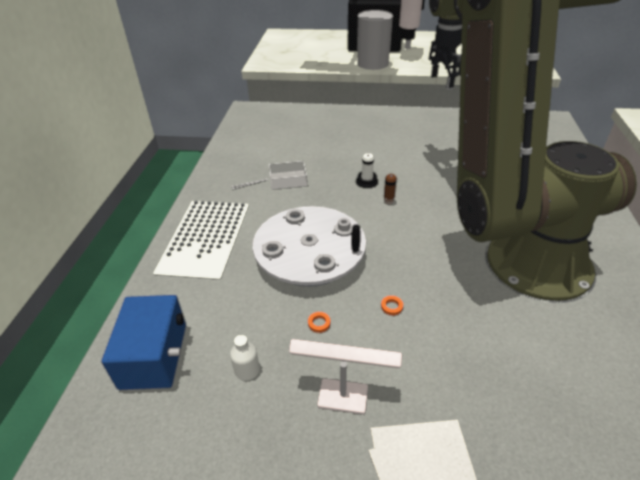

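Top view: platter centre at about (331,228), bushing (355,268), handle (313,285), rings (288,250), (308,185) and (373,204), white microscope top (512,297) in its stand (500,298), brown decoy (460,331). In the side view the microscope is at (368,165) and the bushing at (344,226).

```bash
cat > h.py <<'E'
import numpy as np,cv2,pickle
from scipy.spatial.transform import Rotation as R
def rot(q): return R.from_quat(np.roll(q,-1)).as_matrix()
def cloud(c):
    h,w=c["depth"].shape; f=h/2/np.tan(np.radians(c["fovy"]/2))
    v,u=np.mgrid[:h,:w]; d=c["depth"]
    p=np.stack([(u-c["cx"])/f*d,(v-c["cy"])/f*d,d],-1)
    return p@rot(c["attitude"]).T+c["eye"]
def ray(c,u,v):
    f=240/np.tan(np.radians(c["fovy"]/2))
    return rot(c["attitude"])@np.array([(u-c["cx"])/f,(v-c["cy"])/f,1.])
def meet(c1,p1,c2,p2):
    a,b=ray(c1,*p1),ray(c2,*p2); A=np.stack([a,-b],1)
    s=np.linalg.lstsq(A,c2["eye"]-c1["eye"],rcond=None)[0]
    x=c1["eye"]+s[0]*a; y=c2["eye"]+s[1]*b
    return (x+y)/2,np.linalg.norm(x-y)
def circ(xy):
    A=np.c_[2*xy,np.ones(len(xy))]; s=np.linalg.lstsq(A,(xy**2).sum(1),rcond=None)[0]
    return s[:2],np.sqrt(s[2]+s[:2]@s[:2])
E
python3 - <<'E'
from h import *
T,S=[pickle.load(open(n+"0.pkl","rb")) for n in("top","side")]
for n,c in(("top",T),("side",S)):
    P=cloud(c)
    for nm,uv in (("top",dict(table=(331,245),centre=(331,228),handle=(313,285),bush=(362,265),ring=(299,185),scope=(512,297),brown=(460,331),bench=(420,330))),("side",dict(table=(310,265),bench=(420,260),scope=(368,157),handle=(356,228),bush=(344,222)))):
        if nm==n: print(n,{k:P[v,u].round(0) for k,(u,v) in uv.items()})
print("scope",meet(T,(512,296.5),S,(368,157)))
print("handle",meet(T,(313,285),S,(356,228)),"bush",meet(T,(355,268),S,(344,222)))
def crop(c,u,v,w,h,k): return cv2.resize(c["image"][v:v+h,u:u+w],None,fx=k,fy=k,interpolation=cv2.INTER_CUBIC)
a=crop(T,255,150,160,155,4)[:, :]; b=crop(T,440,270,100,75,4)
cv2.imwrite("pics/c1.png",cv2.convertScaleAbs(a[:600],alpha=1.3))
s=cv2.resize(S["image"][140:300,240:420],(450,400),interpolation=cv2.INTER_CUBIC)
s2=np.zeros((400,800,3),np.uint8); s2[:,:450]=s; s2[:263,450:]=cv2.resize(b,(350,263)); cv2.imwrite("pics/c2.png",cv2.convertScaleAbs(s2,alpha=1.3))
E
```

```text
top {'table': array([533.,  28.,  57.]), 'centre': array([565.,  29.,  65.]), 'handle': array([449.,  59., 139.]), 'bush': array([492., -32.,  85.]), 'ring': array([648.,  93.,  74.]), 'scope': array([ 437., -311.,   97.]), 'brown': array([ 372., -215.,   92.]), 'bench': array([ 370., -156.,    0.])}
side {'table': array([553., 117.,  56.]), 'bench': array([290.,  19.,   1.]), 'scope': array([ 437., -304.,   95.]), 'handle': array([452.,  66., 133.]), 'bush': array([485., -25.,  74.])}
scope (array([ 437.72527599, -314.06789985,   88.70527145]), np.float64(0.4131688723706971))
handle (array([450.50718397,  59.15140922, 127.28397513]), np.float64(2.5646528252187424)) bush (array([485.6938447 , -19.00590611,  78.85948098]), np.float64(1.2238139789729314))
```

View pics/c1.png

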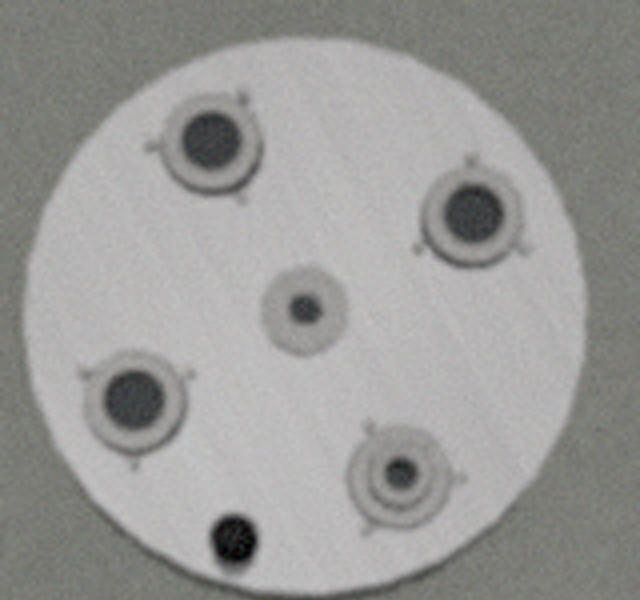

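View pics/c2.png

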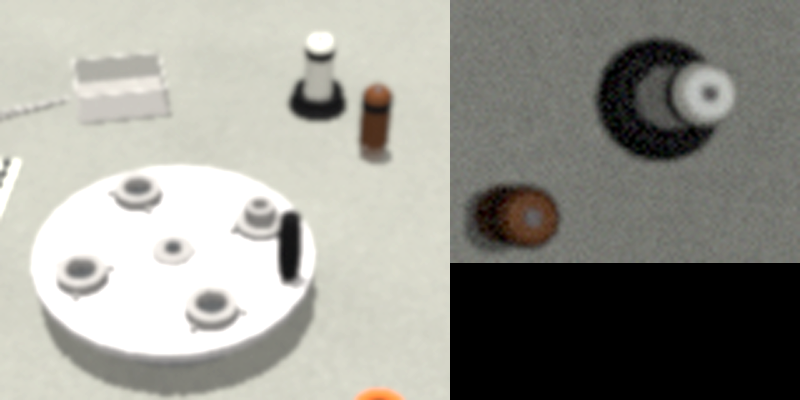

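Crop 1: platter centre at (305,316), bushing top (401,473), handle top (234,539). Crop 2: microscope top (704,95), stand foot centre about (658,98). I'll locate everything in both cameras using depth and rays.

```bash
python3 - <<'E'
from h import *
from rig import bot
T,S=[pickle.load(open(n+"0.pkl","rb")) for n in("top","side")]
c0=np.array([565,29.])
for n,c in(("top",T),("side",S)):
    P=cloud(c).reshape(-1,3); d=np.linalg.norm(P[:,:2]-c0,axis=1)
    pl=P[(d<150)&(abs(P[:,2]-55)<6)]; 
    hull=cv2.convexHull(pl[:,:2].astype(np.float32))[:,0]
    print(n,"platter",circ(hull),np.median(pl[:,2]))
    m=P[(np.linalg.norm(P[:,:2]-[437,-312],axis=1)<40)]
    top=m[m[:,2]>86]; bar=m[(m[:,2]>30)&(m[:,2]<80)]
    print(" scope top",top[:,:2].mean(0),np.median(top[:,2]),len(top)," barrel",circ(bar[:,:2]),len(bar))
    hd=P[(d>105)&(d<138)&(P[:,2]>115)&(P[:,2]<145)]; print(" handle",hd.mean(0),len(hd))
    b=P[(np.linalg.norm(P[:,:2]-[487,-22],axis=1)<30)]; bt=b[b[:,2]>76]; print(" bush",bt.mean(0),len(bt))
def pl(c,u,v,z): r=ray(c,u,v); return (c["eye"]+r*(z-c["eye"][2])/r[2]).round(1)
cr=lambda x,y:(255+(x+.5)/4-.5,150+(y+.5)/4-.5)
s=lambda x,y:(240+(x+.5)/2.5-.5,140+(y+.5)/2.5-.5)
m=lambda x,y:(440+(x-449.5)/3.5-.5,270+(y+.5)/3.5-.5)
print("top cam: axis",pl(T,*cr(305.5,316.5),55),"hub",pl(T,*cr(305,310),63),"bush",pl(T,*cr(401,473),83),"handle",pl(T,*cr(234,539),135),"rings",[pl(T,*cr(*q),69) for q in((211,141),(473,213),(134,400))])
print("scope",pl(T,*m(704,95),95),"stand",pl(T,*m(658,98),12))
print("side: axis",pl(S,*s(173,256),55),"scope",pl(S,*s(320,42),95),"bush",pl(S,*s(260,206),83),"handle",pl(S,*s(290,214),133),"stand",pl(S,*s(318,100),12))
print("2-view: scope",meet(T,m(704,95),S,s(320,42)),"bush",meet(T,cr(401,473),S,s(260,206)))
E
```

```text
top platter (array([568.76986891,  29.25595808]), np.float64(139.29113101216757)) 56.03572463731416
 scope top [ 438.54615972 -312.35101265] 95.11381041692653 255  barrel (array([ 438.95608901, -313.46439244]), np.float64(15.820426415861867)) 126
 handle [451.58666231  59.78873366 132.94138488] 118
 bush [486.34111066 -18.11742727  83.43991135] 161
side platter (array([567.33222088,  31.47830633]), np.float64(139.84791308179464)) 54.73669891512384
 scope top [ 437.66564212 -308.36426054] 92.33424941246062 65  barrel (array([ 437.08211114, -309.20231633]), np.float64(13.695073424805122)) 157
 handle [451.7993631   66.36051927 127.80289952] 97
 bush [485.06208783 -14.57635475  81.12473503] 93
top cam: axis [565.4  28.6  55. ] hub [567.4  28.9  63. ] bush [486.2 -18.6  83. ] handle [449.9  58.7 135. ] rings [array([650.1,  77. ,  69. ]), array([616.3, -52.7,  69. ]), array([520.3, 111.2,  69. ])]
scope [ 437.1 -312.4   95. ] stand [ 438.5 -313.    12. ]
side: axis [567.   37.5  55. ] scope [ 438.4 -306.5   95. ] bush [485.4 -13.5  83. ] handle [452.8  56.3 133. ] stand [ 437.3 -308.6   12. ]
2-view: scope (array([ 437.90139352, -313.92985781,   90.40014781]), np.float64(1.1419679393085505)) bush (array([486.18783385, -18.77446843,  78.64901247]), np.float64(0.74651141661897))
```

```bash
cat >> h.py <<'E'
AX=np.array([568.3,29.7]); SC=np.array([438.,-312.]); H=52; NEST=np.radians(210.2); HAND=np.radians(165.3)
A=-0.384; Q=[0,np.cos(A/2),np.sin(A/2),0]     # tool y along the push line
pol=lambda r,a: AX+r*np.array([np.cos(a),np.sin(a)])
E
python3 - <<'E'
from h import *
from rig import bot
P=lambda xy,z:[*xy,z]
for k in range(12): 
    q=bot.ik(P(pol(95,k*np.pi/6),113+H),Q)
    print(k*30,None if q is None else np.round(q,2))
print("pick",bot.ik(P(SC,5+H),Q),bot.ik(P(SC,200),Q))
bot.move_to(P(SC,150),Q); print(bot.read_state()["clock"])
bot.servo_line(P(SC,5+H)); t=bot.read_state()["clock"]; print(t)
bot.move_gripper(30,grip_force=30); s=bot.read_state(); print(s["clock"],s["grip_width"],s["grip_force"],s["ee_pos"],s["ft_force"])
E
```

```text
0 [-0.01  0.63  1.25 -0.    1.26  1.94]
30 [ 0.06  0.61  1.28 -0.    1.25  2.02]
60 [ 0.12  0.54  1.38 -0.    1.22  2.08]
90 [ 0.15  0.45  1.52 -0.    1.17  2.11]
120 [ 0.14  0.35  1.67 -0.    1.13  2.1 ]
150 [ 0.08  0.26  1.78 -0.    1.1   2.04]
180 [-0.01  0.23  1.83 -0.    1.09  1.94]
210 [-0.11  0.25  1.79 -0.    1.1   1.84]
240 [-0.17  0.33  1.69 -0.    1.12  1.78]
270 [-0.18  0.43  1.55 -0.    1.16  1.78]
300 [-0.14  0.53  1.41 -0.    1.21  1.81]
330 [-0.08  0.6   1.3  -0.    1.25  1.87]
pick [-6.87064968e-01  5.14959805e-01  1.71859884e+00 -4.44089210e-16
  9.08034013e-01  1.26773136e+00] [-6.87064968e-01  3.19393932e-01  1.61691307e+00 -4.44089210e-16
  1.20528565e+00  1.26773136e+00]
1.3083
2.075
2.6 32.906014121037025 33.49003069102764 [ 438.13667106 -312.13622959   57.32395479] [-0.24383548 -0.57813728  3.50727841]
```

```bash
python3 - <<'E'
from h import *
from rig import bot
P=lambda xy,z:[*xy,z]
bot.servo_line(P(SC,170)); t0=bot.read_state()["clock"]
m=HAND-np.radians(7); d=np.array([np.sin(m),-np.cos(m)])  # CW tangent
hand=pol(120,HAND); s0=(hand-pol(120,m))@d
start=pol(120,m)+d*(s0-31.5-12-9)
print(start,"gap to bushing",np.linalg.norm(start-pol(95,NEST)))
bot.move_to(P(start,175),Q); t1=bot.read_state()["clock"]
bot.servo_line(P(start,140)); t2=bot.read_state()["clock"]
s=bot.read_state(); print(t0,t1,t2,s["ee_pos"],s["grip_width"])
S=bot.read_camera("side"); T=bot.read_camera("top")
pickle.dump(S,open("s1.pkl","wb"));pickle.dump(T,open("t1.pkl","wb"))
o=np.hstack([cv2.resize(S["image"][140:300,230:430],(500,400)),cv2.resize(T["image"][150:390,240:420],(300,400))])
cv2.imwrite("pics/p1.png",cv2.convertScaleAbs(o,alpha=1.2))
E
```

```text
[431.98509131  11.7022177 ] gap to bushing 61.85455116209605
3.5 4.7333 5.1167 [432.09474719  11.11701638 140.05642694] 32.97473171283587
```

View pics/p1.png

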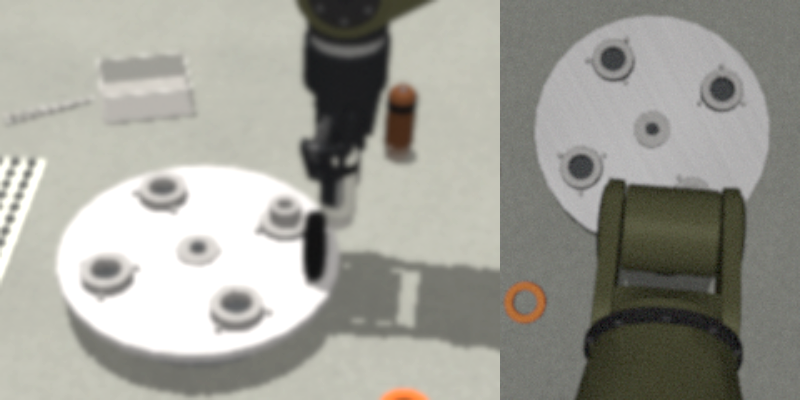

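The microscope is held upright just behind the handle (317,247 in the left crop). The top camera is partly blocked by the arm, so I'll test a phase estimator that uses the nest parts.

```bash
cat >> h.py <<'E'
OFF={"top":np.array([0,-.5]),"side":np.array([-.8,4.])}
def phase(c,name,pred):
    """bushing angle near pred: best overlap of the raised parts with four 25 mm discs, and handle with its place"""
    P=cloud(c).reshape(-1,3); P=P[c["depth"].reshape(-1)>0]; X=P[:,:2]-AX-OFF[name]; r=np.hypot(*X.T)
    k=(r<125)&(r>66)&(P[:,2]>63)&(P[:,2]<85); h=(r>106)&(r<136)&(P[:,2]>98)&(P[:,2]<139)
    w=np.exp(-4j*np.arctan2(X[k,1],X[k,0])).conj().sum()
    a4=np.angle(w)/4; a4+=np.round((pred-a4)/(np.pi/2))*np.pi/2
    ah=np.angle((X[h,0]+1j*X[h,1]).sum())+np.pi/4 if h.sum()>15 else np.nan
    ah+=np.round((pred-ah)/(2*np.pi))*2*np.pi
    return a4,k.sum(),abs(w)/max(k.sum(),1),ah,h.sum()
E
python3 - <<'E'
from h import *
for f,n in(("top0","top"),("t1","top"),("side0","side"),("s1","side")):
    print(f,np.round(phase(pickle.load(open(f+".pkl","rb")),n,NEST),3),NEST)
E
```

```text
top0 [3.667e+00 1.363e+03 8.260e-01 3.675e+00 1.220e+02] 3.6686820876920807
t1 [3.675e+00 1.094e+03 8.180e-01       nan 0.000e+00] 3.6686820876920807
side0 [3.662e+00 7.600e+02 7.520e-01 3.645e+00 1.530e+02] 3.6686820876920807
s1 [3.667e+00 7.840e+02 7.510e-01 3.734e+00 2.170e+02] 3.6686820876920807
```

```bash
python3 - <<'E'
from h import *
from rig import bot
P=lambda xy,z:[*xy,z]
m=HAND-np.radians(7); d=np.array([np.sin(m),-np.cos(m)])
s=bot.read_state(); start=np.array([431.985,11.70]); t0=s["clock"]
bot.servo_line(P(start+62*d,140),speed=56); t1=bot.read_state()["clock"]
bot.servo_line(P(start+62*d,113+H),speed=120); 
out=[]; pred=NEST-.5
for i in range(4):
    for n in("top","side"):
        t=bot.read_state()["clock"]; c=bot.read_camera(n); p=phase(c,n,pred); pred=p[0]; out.append((t,p[0],i*0+(n=="top"))); print(n,round(t,3),np.round(p,3))
s=bot.read_state(); print(t0,t1,s["clock"],s["grip_width"],s["ee_pos"])
o=np.array(out); print(np.polyfit(o[:,0],o[:,1],1)); np.save("obs.npy",o)
E
```

```text
top 6.833 [2.420e+00 1.016e+03 8.070e-01 2.442e+00 1.410e+02]
side 6.883 [  2.363 707.      0.779   2.794 268.   ]
top 6.933 [2.321e+00 1.026e+03 8.020e-01 2.344e+00 1.410e+02]
side 6.983 [  2.266 718.      0.783   2.749 270.   ]
top 7.033 [2.223e+00 1.033e+03 7.980e-01 2.247e+00 1.420e+02]
side 7.083 [  2.174 708.      0.769   2.68  263.   ]
top 7.133 [2.124e+00 1.056e+03 8.000e-01 2.148e+00 1.450e+02]
side 7.183 [  2.077 690.      0.772   2.616 260.   ]
5.2167 6.475 7.2333 33.052568000959745 [454.8331946   69.29866767 164.72669456]
[-0.97260903  9.06226982]
```

```bash
cat > track.py <<'E'
from h import *
from rig import bot
P=lambda xy,z:[*xy,z]
obs=[tuple(o[:2]) for o in np.load("obs.npy")]; DEC=.045; clock=lambda:bot.read_state()["clock"]
def fit():
    o=np.array([x for x in obs if x[0]>obs[-1][0]-4]); tr=obs[-1][0]; t=o[:,0]-tr
    w,p=np.polyfit(t,o[:,1]-.5*DEC*t*t,1); return (lambda T:p+w*(T-tr)+.5*DEC*(T-tr)**2),w
def go(te,lag=.06,r=97):
    f,w=fit(); s=bot.read_state(); g=P(pol(r,f(te-lag)),113+H)
    L=np.linalg.norm(g-s["ee_pos"]); bot.servo_line(g,speed=L/max(te-s["clock"]-.15,.2))
f,w=fit(); print("w",w); go(clock()+2.0)
t0=clock(); i=0; print("on station",t0,np.round((bot.read_state()["ee_pos"][:2]-pol(95,fit()[0](t0))),1))
while clock()<t0+9.3:
    n=("top","side")[i%2]; i+=1; t=clock(); c=bot.read_camera(n); f,w=fit(); p=phase(c,n,f(t))
    if abs(p[0]-f(t))<.12 and p[2]>.6: obs.append((t,p[0]))
    te=clock()+.5; go(te); s=bot.read_state(); f,w=fit()
    print(n,round(t-t0,2),"res %.3f q %.2f w %.3f late %.3f"%(p[0]-f(t),p[2],w,s["clock"]-te),"err",np.round(np.linalg.norm(s["ee_pos"][:2]-pol(95,f(s["clock"]))),1),np.round(np.linalg.norm(s["ee_pos"][:2]-pol(95,f(s["clock"]-.15))),1),"w6",round(s["grip_width"],1))
bot.servo_line(P(bot.read_state()["ee_pos"][:2],210)); print("end",clock(),w)
E
python3 track.py
```

```text
w -0.9647340285552096
on station 9.2333 [0.7 5.4]
top 0.0 res 0.000 q 0.74 w -0.868 late 0.000 err 5.1 7.7 w6 32.9
side 0.55 res 0.005 q 0.73 w -0.840 late 0.000 err 5.2 7.3 w6 32.8
top 1.1 res -0.018 q 0.84 w -0.820 late 0.000 err 5.5 6.6 w6 33.0
side 1.65 res 0.007 q 0.73 w -0.794 late -0.008 err 4.8 6.9 w6 33.0
top 2.19 res 0.000 q 0.82 w -0.773 late -0.008 err 4.7 6.6 w6 32.8
side 2.73 res 0.004 q 0.73 w -0.747 late -0.008 err 4.4 6.5 w6 32.9
top 3.28 res -0.002 q 0.81 w -0.723 late -0.008 err 3.9 6.9 w6 33.3
side 3.82 res 0.005 q 0.76 w -0.698 late 0.000 err 4.4 6.1 w6 32.7
top 4.37 res 0.002 q 0.82 w -0.672 late 0.000 err 4.3 5.9 w6 33.3
side 4.92 res -0.010 q 0.79 w -0.646 late 0.000 err 4.1 6.0 w6 32.9
top 5.47 res -0.003 q 0.81 w -0.626 late 0.000 err 4.4 5.2 w6 32.7
side 6.02 res -0.007 q 0.78 w -0.603 late -0.008 err 3.8 5.4 w6 32.9
top 6.56 res -0.004 q 0.82 w -0.581 late -0.008 err 3.7 5.2 w6 33.0
side 7.1 res -0.000 q 0.76 w -0.558 late -0.008 err 3.5 5.1 w6 33.0
top 7.64 res -0.007 q 0.79 w -0.538 late -0.008 err 3.3 5.0 w6 32.9
side 8.18 res -0.008 q 0.73 w -0.516 late -0.008 err 2.8 5.4 w6 33.2
top 8.73 res 0.024 q 0.78 w -0.486 late 0.000 err 3.0 4.8 w6 33.4
side 9.27 res -0.015 q 0.82 w -0.465 late 0.000 err 2.9 4.7 w6 32.9
end 19.5083 -0.4647526488113084
```

Tracking stayed within about 10 mm for 9.8 s. Next I'll bring the microscope over its stand and check it before lowering.

```bash
python3 - <<'E'
from h import *
from rig import bot
P=lambda xy,z:[*xy,z]
bot.move_to(P(SC,190),Q); bot.servo_line(P(SC,100)); S=bot.read_camera("side"); s=bot.read_state(); print(s["clock"],s["ee_pos"],s["grip_width"])
cv2.imwrite("pics/p2.png",cv2.convertScaleAbs(cv2.resize(S["image"][90:240,290:440],(600,600),interpolation=cv2.INTER_CUBIC),alpha=1.2))
E
```

```text
21.85 [ 438.55765676 -312.24044797  101.09481286] 33.32451720664699
```

View pics/p2.png

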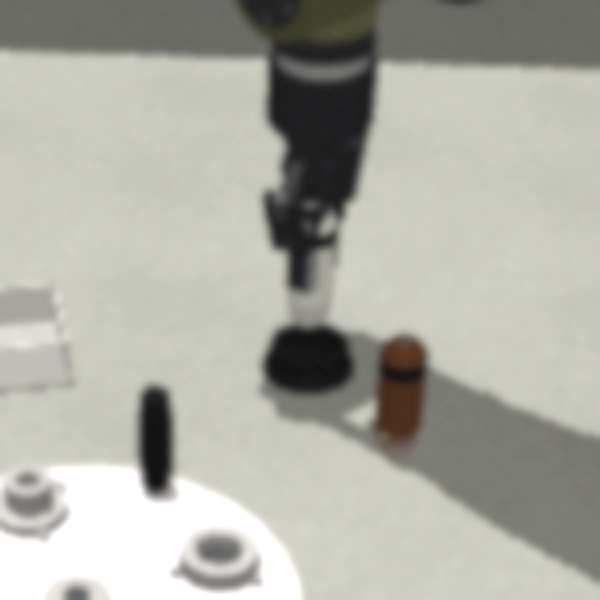

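The microscope is upright at (310,290), directly above the cup at (308,360). Lowering and releasing it now.

```bash
python3 - <<'E'
from h import *
from rig import bot
P=lambda xy,z:[*xy,z]
bot.servo_line(P(SC,66),speed=80)
print(bot.servo_line(P(SC,53.5),speed=20,until_force=4)); s=bot.read_state(); print(s["clock"],s["ee_pos"],s["ft_force"])
bot.move_gripper(80); bot.dwell(.3); bot.servo_line(P(SC,170),speed=100); bot.move_to([300,-430,250],Q)
T=bot.read_camera("top");S=bot.read_camera("side"); t=bot.read_state()["clock"]
for n,c in(("top",T),("side",S)):
    X=cloud(c).reshape(-1,3); m=X[np.linalg.norm(X[:,:2]-SC,axis=1)<45]; tp=m[m[:,2]>86]; print(n,tp.mean(0),tp[:,2].max(),len(tp))
print(t)
a=0
while bot.read_state()["clock"]<55:
    t=bot.read_state()["clock"]; p=phase(bot.read_camera("top"),"top",a); 
    print(round(t,1),np.round(p[0]-a,3)); same=abs(p[0]-a)<.006; a=p[0]
    if same: break
    bot.dwell(2)
o=np.hstack([cv2.resize(S["image"][130:290,240:420],(450,400)),cv2.resize(bot.read_camera("top")["image"][150:360,255:412],(300,400))])
cv2.imwrite("pics/p3.png",cv2.convertScaleAbs(o,alpha=1.2)); print(bot.read_state()["clock"])
E
```

```text
True
22.9083 [ 438.07157104 -312.21793434   57.19828481] [-0.35562539 -0.3281361   5.45904496]
top [ 439.22100395 -310.42239584   94.36401461] 101.44778039087873 257
side [ 437.63676918 -305.37400183   92.33303847] 98.33596566657047 68
25.9167
25.9 -0.696
28.0 -0.36
30.0 -0.215
32.1 -0.084
34.1 0.001
34.2167
```

View pics/p3.png

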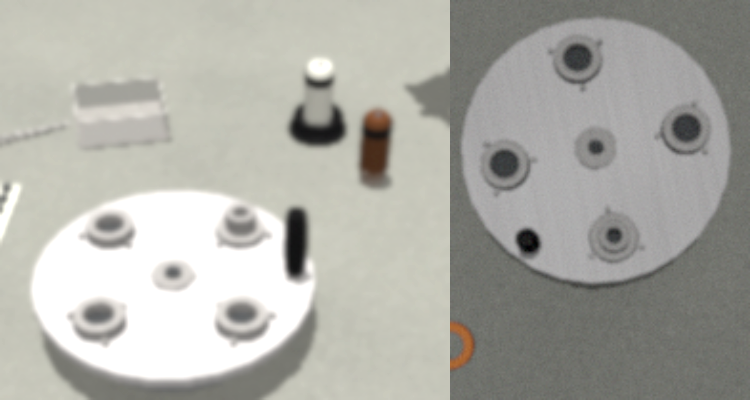

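The microscope stands upright in its cup at (318,95), all four parts are in their nests and the platter has stopped, so I'm handing in.

```bash
python3 -c "
from rig import bot
bot.dwell(1); print(bot.finish_job())"
```

```text
the job is handed in; nothing more can be done
None
```

The job is handed in but no verdict came back: by my estimates the nose stayed within about 10 mm of the bushing's axis for about 9.8 s of untouched coasting, though the push was brisker than asked (about 6.5 s a turn at first, 13 s by the end), and the microscope is back upright in its stand, the table stopped and all four parts in their nests.

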